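Log the dose and open the push-and-turn cap

TASK

Log a dose on the medicine stand by pressing its three spring keys fully, one at a time, in this order: the large round key, the small square key, the long bar key. Then push the bottle's child-safe cap down and, while it is down, turn it anticlockwise (seen from above) by about a sixth of a turn until it is free, and lift it straight off. Finish while still holding the cap, level and still, about 7 cm straight above the bottle's mouth, and leave the mugs where they stand.

Things in the scene. Friction and masses are not known exactly. Their poses are not given: they have to be found in the camera images.
- stand: grey stand fixed to the worktop, 190 (x) x 170 (y) mm; origin under its centre, z up, -x side faces the robot. Front deck 30 mm high (x -95 to -23 mm) with three keys on white 44 x 44 x 8 mm housings at x -55, y -52, 0, +52 mm; which key is where changes. At x +45, y 0 the bottle is clamped in a collar 60 mm across, top 36 mm above the worktop (bosses beside it out to 41 mm)
- key_round_top (a point): centre of the top face of the large round black key (32 mm across), about 47 mm above the worktop, free to move 6 mm down; z up
- key_square_top (a point): centre of the top face of the small square black key (18 x 18 mm), same height and travel
- key_bar_top (a point): centre of the top face of the long bar-shaped black key (12 mm in x by 38 mm in y), same height and travel
- key_round (a joint): travel of the round key in m: 0 = up, 0.006 = fully down; a spring of 1.2 N at first, 4.8 N fully down, brings it back up. It counts as pressed beyond 0.004.
- key_square (a joint): travel of the square key, same values and spring
- key_bar (a joint): travel of the bar key, same values and spring
- bottle: white medicine bottle, 50 mm across, clamped in the stand so that it neither turns nor lifts. Origin on its axis at its underside (12 mm above the worktop), z up; shoulder at 55 mm, mouth at 74 mm. A small rib on its side marks its -x. Three hooks on the neck hold the cap; a grey spring plug in the mouth (20 mm across) pushes the cap up
- bottle_mouth (a point): centre of the bottle's mouth (top of the neck, 74 mm above the bottle's underside); when the cap is on, its underside is 12.5 mm below this point
- cap: white ribbed push-and-turn cap on the bottle, 56 mm across, 24 mm high, about 25 g. Origin on its axis at its underside, z up; at first 61.5 mm above the bottle's origin (74 mm above the worktop). A ridge on its top points to its -x, at first within 0.1 rad of the bottle's -x. Nothing stands within 25 mm of its side at its height. How it opens: see cap_top
- cap_top (a point): centre of the cap's top, 24 mm above its origin. Unpushed, the cap has about 0.2 rad of play either way. Pushed down over 4 mm (spring 5 N at first, 9 N at 6 mm, hard stop at 6.5 mm) it turns anticlockwise from above (positive yaw); 0.85 to 1.25 rad from the bottle's direction it is free, at 1.3 it meets a stop; clockwise is blocked. Once free it lifts without resistance
- mug_redin: loose white mug with red inside, 95 mm across, 94 mm high, behind the stand; origin under its centre; leave it alone
- mug_navy: loose dark blue mug, 84 mm across, 98 mm high, behind the stand to the right; origin under its centre; leave it alone
- mug_oat: loose beige mug, 82 mm across, 98 mm high, to the left of the stand; origin under its centre; leave it alone

How it is judged (in metres and radians):
On the way, in this order (a step that is already met when the one before it is completed fails the run):
1. round key pressed down (value of joint key_round above 0.004 m), for 0.04 s.
2. square key pressed down (value of joint key_square above 0.004 m), for 0.04 s.
3. bar key pressed down (value of joint key_bar above 0.004 m), for 0.04 s.
4. cap pushed down at least 4 mm, not yet turned (z of cap in the frame of bottle below 0.0575 m and angle between the x axis of cap and the x axis of bottle, either way round below 0.45 rad), for 0.1 s.
5. cap turned at least 0.75 rad while on the bottle (z of cap in the frame of bottle below 0.066 m and angle between the x axis of cap and the x axis of bottle, either way round above 0.75 rad), for 0.1 s.
At the end, for the whole second after the job is handed in: The fingers hold the cap (more than 1 N), its underside 35 to 130 mm above the bottle's mouth and its axis within 30 mm of the mouth's, tilted less than 0.3 rad, moving less than 20 mm/s and touching neither bottle nor stand; all keys are up again and the mugs are within 30 mm of where they stood (z of cap in the frame of bottle_mouth between 0.035 and 0.13 m and horizontal distance between cap and bottle_mouth below 0.03 m and angle between cap's own z axis and vertical below 0.3 rad and linear speed of cap below 0.02 m/s and contact force between the fingers and cap above 1 N and contact force between cap and bottle below 0.1 N and contact force between cap and stand below 0.1 N and value of joint each of key_round, key_square, key_bar below 0.002 m and distance of each of mug_redin, mug_navy, mug_oat from where it was at the start of the episode below 0.03 m); the arm keeps its last pose, push and grip.
It fails at once if two keys down at once (value of joint each of key_round, key_square above 0.003 m or value of joint each of key_square, key_bar above 0.003 m or value of joint each of key_round, key_bar above 0.003 m).
It fails at once if a mug is pushed more than 30 mm (distance of any of mug_redin, mug_navy, mug_oat from where it was at the start of the episode above 0.03 m).
It fails at once if the cap is dropped or carried off the bottle's axis (more than 60 mm) (horizontal distance between cap and bottle above 0.06 m).
It also fails if it takes over 51 s, if anything falls off the work surface, if the arm or the gripper's body presses on something with over 40 N, if the wrist force passes 120 N, or if a joint passes its speed limit or range.

ROBOT

A 6-joint arm with a two-finger parallel gripper is mounted at the origin on a cart in front of the work surface, level with it; the furniture and walls round the work are solid. World frame = base frame: x ahead of the robot, y to its left, z up, the work surface at z = 0. Lengths are in mm, angles in rad, forces in N, time in s.
With the tool pointing down it reaches from about 300 to 875 mm from the base axis. Payload 4.2 kg.
Tool frame: the origin (TCP) lies on the front face of the gripper's body, between the roots of the fingers; the fingertips stand 73 mm ahead of it and the grasp point (between the pads) lies 54 mm ahead of it; x points along the fingers, y is the direction in which the jaws open and shut, and the axes are right-handed (so a half turn about x gives the same grasp; the last joint's range is limited). The gripper opens to 85 mm and grips with 20 to 120 N. Pads are 22 mm wide; open, the fingers measure 114 mm over their backs; the gripper's body (76 mm by 85 mm) begins 54 mm behind the grasp point. The pads swing forward as they close: fully open they stand 13 mm farther back than shut.
Start: joints at [-1.257, 0.32, 1.565, -0, 1.257, -0.02], TCP at [188.392, -543.27, 303.938] pointing down, gripper open.
Joint ranges: [-3.11, 3.11], [-0.84, 2.01], [0.21, 2.61], [-1.34, 4.49], [0.05, 2.63], [-2.56, 2.56]. Speed limits (rad/s): [2.57, 2.57, 3.14, 3.14, 3.14, 3.14].

INTERFACE

Orientations are given as a unit quaternion [x, y, z, w].
In Python, from workcell import env gives the robot as it stands. The module is installed in compiled form; this text tells all that it offers.
- The arm moves only by the tool jog_arm, never from a script. Its argument "deltas" is a list of rows, each a list of 2 entries, a list of its own where there are three numbers: the shift along the world's x, y, z in mm, then the turn about the world's z in degrees. In form: [[[x, y, z], yaw], ...]. A call has 1 to 10 rows; each row shifts and turns the commanded pose from where the row before left it; what a row does not reach is not made up. A row lasts 1/8 s, in which the tool goes at most 62.5 mm and 10.7 degrees, less where a joint would pass 70% of its speed; a pose out of reach is approached as far as the arm can. A call is refused whole if a number of a shift passes 62.5 or a number of a turn 10.7, either way. A call with a gripper value outside its range is refused whole. "jaw" is the opening, from -1 (shut) to 1 (fully open), set as the call begins (left out, the last holds). The fingers move at their own pace and stop on an object; the grip force is fixed at half the most. Time passes only in rows, so rows that do not move let the fingers close. It gives the time, the measured TCP pose, the force and the opening at its end, in the units of the state.
- env.get_obs(): the state, without advancing time (a new reading comes with each control period).
- env.capture(name): name is "scene" or "top"; returns the picture (384x512x3 uint8, red, green, blue); there is no depth.
- env.camera_params(name): a dict with "camera_matrix" (3x3 intrinsics, pixels), "T" (4x4, takes a point from camera to world coordinates). Camera axes: x right, y down, z forward; pixel columns grow to the right and rows downward; lengths in mm; the calibration is good to about 2 mm. A picture is of the moment at which its call begins. camera_params takes no time and is no camera call.
- env.job_done(): hands the job in, once; it reports no verdict.
The state is a dict: "time": time; "joint_positions": joint angles; "joint_vel": joint speeds; "joint_efforts": joint torques, N m; "ee_pos": TCP position; "tool_rot": TCP orientation; "contact_force": force on the tool from outside, world axes, zero at the start; "wrist_torque": the same for the moment, N m; "grip_width": finger opening in mm.
Only numpy, scipy, OpenCV 4.12 (cv2) and the standard library are available. Lean on these libraries where they do the work, as an engineer would, in place of code of your own. Each camera call takes 0.05 s, during which the arm holds its last target. There are 200 camera calls.

## Working session

There is one attempt and no reset: what is moved stays moved. The work goes in short steps, Python scripts to look and compute and a tool call to move; the robot and the scene stay as the last step left them, time stands still between calls to the robot, and variables do not carry over. Pictures are saved under pics/ and viewed, about 8 in all and at most 12, crops included, and the job is handed in when it is done.

Besides the shell and the picture viewer there is one more tool, called after ">>>" as name(argument=value, ...), one argument or row to a line, values as JSON. jog_arm: Moves the arm, as the interface text tells. Its arguments: {"type":"object","properties":{"deltas":{"type":"array"},"jaw":{"type":"number"}},"required":["deltas"]}

```bash
mkdir -p pics; python3 - <<'E'
from workcell import env
import cv2,numpy as np
o=env.get_obs()
for k,v in o.items(): print(k,np.round(v,3))
a=[]
for n in("scene","top"):
    im=env.capture(n); np.save(f"pics/{n}0.npy",im); cv2.imwrite(f"pics/{n}0.png",cv2.resize(im[...,::-1],(800,600),interpolation=cv2.INTER_CUBIC))
    p=env.camera_params(n); print(n,np.round(p["camera_matrix"],1).tolist(),np.round(p["T"],3).tolist())
E
```

```text
time 0.0
joint_positions [-1.257  0.32   1.566  0.     1.257 -0.02 ]
joint_vel [ 0.001  0.001  0.002 -0.001 -0.    -0.001]
joint_efforts [ 2.0000e-03 -4.1551e+01 -2.3416e+01  0.0000e+00  8.0000e-03  0.0000e+00]
ee_pos [ 188.278 -542.924  303.074]
tool_rot [-0.697 -0.118  0.697 -0.117]
contact_force [-0.012 -0.502  0.581]
wrist_torque [-0.019  0.025  0.004]
grip_width 85.427
scene [[350.3, 0.0, 252.0], [0.0, 350.3, 191.6], [0.0, 0.0, 1.0]] [[-0.832, -0.416, 0.367, 253.365], [-0.554, 0.599, -0.578, 398.366], [0.021, -0.684, -0.729, 735.417], [0.0, 0.0, 0.0, 1.0]]
top [[404.2, 0.0, 253.0], [0.0, 404.2, 186.6], [0.0, 0.0, 1.0]] [[-0.034, -0.978, 0.207, 368.172], [-0.999, 0.032, -0.011, -118.319], [0.004, -0.207, -0.978, 1044.413], [0.0, 0.0, 0.0, 1.0]]
```

View pics/top0.png

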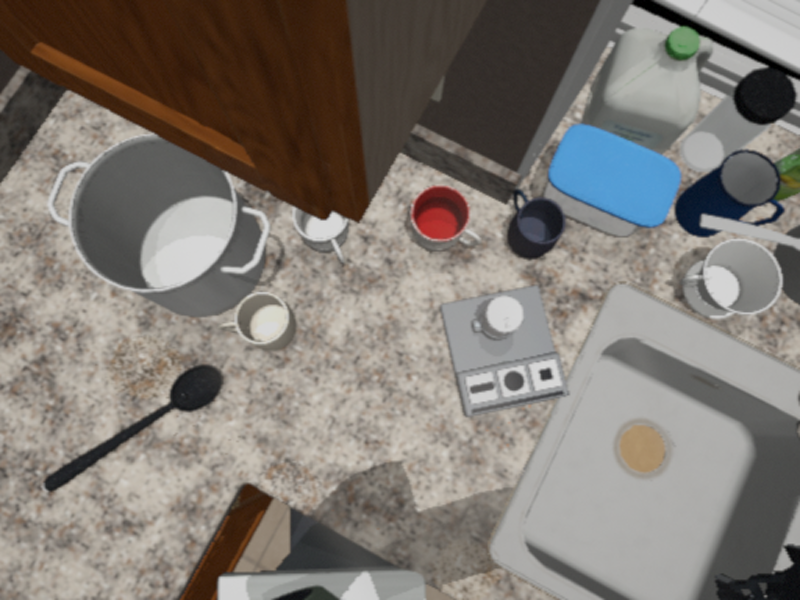

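View pics/scene0.png

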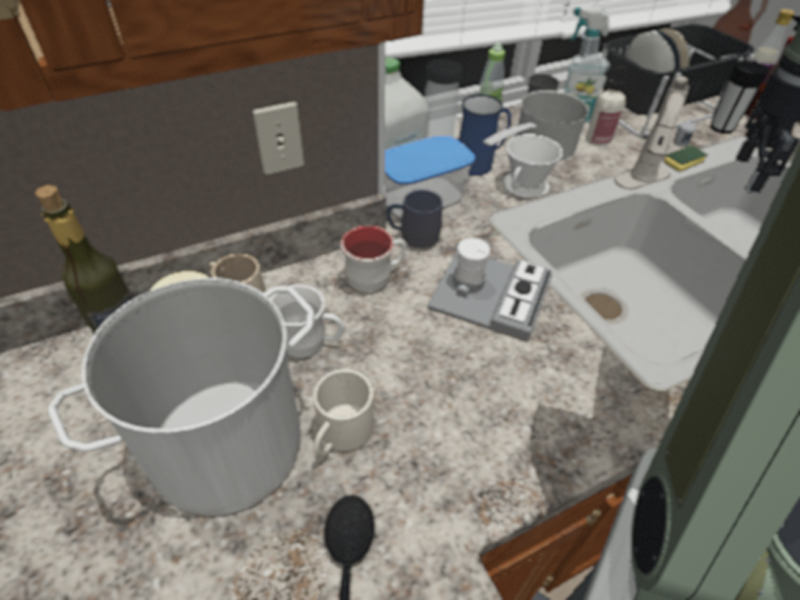

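Top view (800x600): stand around (505,350), keys left to right bar (482,387), round (513,381), square (546,374), and the cap at about (504,314). Now I'll measure them.

```bash
cat > h.py <<'E'
import cv2,numpy as np
from workcell import env
def ray(n,uv,z):
    p=env.camera_params(n);K=np.array(p["camera_matrix"]);T=np.array(p["T"])
    d=T[:3,:3]@np.linalg.solve(K,[uv[0],uv[1],1.]);o=T[:3,3]
    return (o+d*(z-o[2])/d[2])
def blobs(mask,off,amin,amax):
    n,l,s,c=cv2.connectedComponentsWithStats(mask.astype(np.uint8))
    return [(s[i,4],c[i]+off,s[i,2:4]) for i in range(1,n) if amin<=s[i,4]<=amax]
E
python3 - <<'E'
from h import *
for n,(x0,y0,x1,y1) in dict(top=(278,180,372,270),scene=(270,145,360,220)).items():
    im=np.load(f"pics/{n}0.npy")[y0:y1,x0:x1]; g=im.max(2).astype(int)
    print(n,"dark")
    for a,c,s in blobs(g<75,np.array([x0,y0]),10,400): print(a,c.round(1),s,ray(n,c,47).round(1))
    print("white")
    for a,c,s in blobs(im.min(2)>185,np.array([x0,y0]),25,2000): print(a,c.round(1),s,ray(n,c,38).round(1),"z98",ray(n,c,98).round(1))
    cv2.imwrite(f"pics/c_{n}.png",cv2.resize(im[...,::-1],None,fx=6,fy=6,interpolation=cv2.INTER_NEAREST))
a=cv2.imread("pics/c_top.png");b=cv2.imread("pics/c_scene.png")
cv2.imwrite("pics/c_top.png",a)
E
```

```text
top dark
28 [349.1 239.2] [7 6] [ 439.4 -361.4   47. ]
white
407 [322.9 200.4] [23 23] [ 539.7 -305.3   38. ] z98 [ 529.5 -294.2   98. ]
230 [348.7 239.4] [21 20] [ 439.7 -362.5   38. ] z98 [ 435.4 -347.9   98. ]
146 [328.5 243.8] [20 20] [ 430.6 -311.7   38. ] z98 [ 426.9 -300.2   98. ]
98 [306.7 242. ] [18  9] [ 436.7 -258.    38. ] z98 [ 432.6 -249.7   98. ]
101 [309.2 253.4] [18  9] [ 408.9 -262.5   38. ] z98 [ 406.4 -253.9   98. ]
scene dark
135 [274.6 150.7] [12 14] [ 637.6 -328.5   47. ]
46 [334.5 183.3] [8 7] [ 428.9 -304.3   47. ]
12 [329.4 195.9] [4 9] [ 420.2 -252.8   47. ]
white
220 [302.7 158.7] [20 14] [ 554.  -354.8   38. ] z98 [ 528.1 -290.    98. ]
122 [338.7 173.7] [18 13] [ 437.7 -356.7   38. ] z98 [ 421.8 -291.7   98. ]
82 [333.6 186.3] [19 15] [ 428.3 -301.4   38. ] z98 [ 413.3 -241.2   98. ]
67 [323.9 195.7] [ 9 12] [ 435.1 -253.3   38. ] z98 [ 419.4 -197.3   98. ]
72 [334.1 198.8] [10 12] [ 407.3 -258.7   38. ] z98 [ 394.1 -202.2   98. ]
```

View pics/c_top.png

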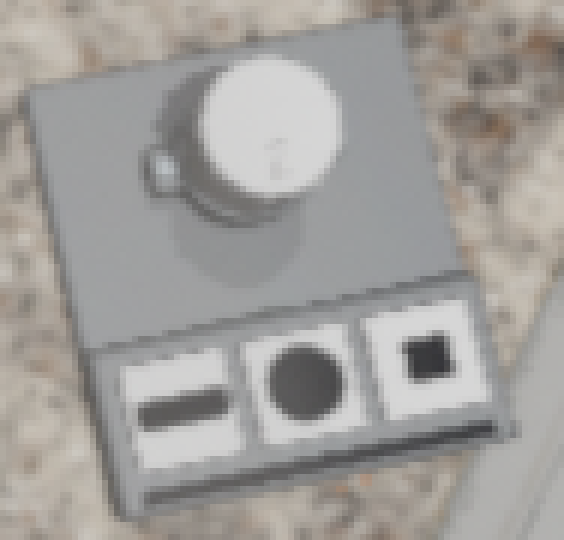

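View pics/c_scene.png

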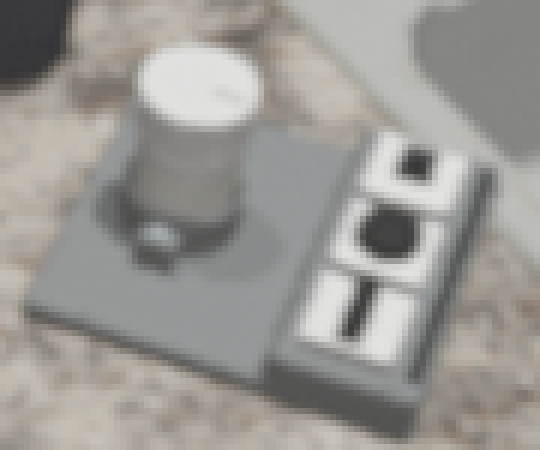

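Crop: bar key at (183,407), round at (306,381), square at (428,358), cap top centre at (271,125), all in 6x pixels.

```bash
python3 - <<'E'
from h import *
for n,off,pts in (("top",(278,180),dict(bar=(183,407,47),round=(306,381,47),square=(428,358,47),cap=(271,125,98))),("scene",(270,145),dict(bar=(359,308,47),round=(389,230,47),square=(414,165,47),cap=(200,86,98)))):
    P={k:ray(n,(u/6-.5+off[0],v/6-.5+off[1]),z) for k,(u,v,z) in pts.items()}
    for k in P: print(n,k,P[k].round(1))
    d=P["bar"]-P["square"];print("yaw",np.degrees(np.arctan2(-d[0],d[1])),np.linalg.norm(d)); d=P["cap"]-P["round"];print(np.degrees(np.arctan2(d[1],d[0])),np.linalg.norm(d))
o=env.get_obs()
from scipy.spatial.transform import Rotation as R
print(R.from_quat(o["tool_rot"]).as_matrix().round(3))
E
```

```text
top bar [ 423.2 -259.1   47. ]
top round [ 432. -310.   47.]
top square [ 439.7 -360.7   47. ]
top cap [ 529.7 -293.6   98. ]
yaw 9.233356294512934 102.9028811874625
9.524278235449307 111.47113227198489
scene bar [ 420.6 -252.9   47. ]
scene round [ 430.1 -305.9   47. ]
scene square [ 438.6 -353.1   47. ]
scene cap [ 527.6 -289.7   98. ]
yaw 10.185658648917206 101.83604778224789
9.453968439738034 111.25614438809501
[[-0.     0.328 -0.945]
 [ 0.002 -0.945 -0.328]
 [-1.    -0.002 -0.   ]]
```

>>> jog_arm(
  deltas=[
    [[30,29,0],-2],
    [[35,34,0],-2],
    [[35,34,0],-2],
    [[35,34,0],-2],
    [[35,34,0],-1.6],
    [[35,34,-20],0],
    [[38,36,-30],0],
    [[0,0,-40],0],
    [[0,0,-40],0],
    [[0,0,0],0],
  ],
  jaw=-1,
)

```text
time: 1.35
ee_pos: [429.9, -306.9, 171.1]
tool_rot: [-0.703, -0.061, 0.707, -0.057]
contact_force: [-0.1, -0.0, -0.4]
grip_width: 0.3
```

>>> jog_arm(
  deltas=[
    [[0,0,-25],0],
    [[0,0,-20],0],
    [[0,0,0],0],
    [[0,0,0],0],
  ],
)

```text
time: 1.85
ee_pos: [432.1, -309.0, 130.6]
tool_rot: [0.705, 0.058, -0.704, 0.059]
contact_force: [-0.3, 0.4, -0.1]
grip_width: 0.2
```

```bash
python3 - <<'E'
from h import *
print(env.get_obs()["ee_pos"],env.get_obs()["contact_force"])
a=env.capture("scene")[110:230,250:380];b=env.capture("top")[160:280,270:380]
cv2.imwrite("pics/k1.png",cv2.resize(np.hstack([a,b])[...,::-1],None,fx=3.3,fy=3.3,interpolation=cv2.INTER_CUBIC))
E
```

```text
[ 432.1020468  -309.00478925  130.56999031] [-0.28314527  0.37730794 -0.08460896]
```

View pics/k1.png

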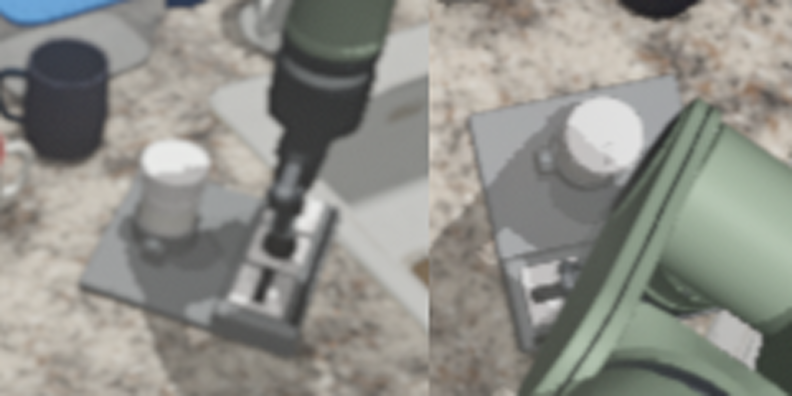

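The scene view shows the closed tips over the round key at (282,240), so I'll press.

>>> jog_arm(
  deltas=[
    [[0,0,-7],0],
    [[0,0,-4],0],
    [[0,0,-3],0],
    [[0,0,0],0],
    [[0,0,0],0],
  ],
)

```text
time: 2.58
ee_pos: [431.4, -308.3, 115.1]
tool_rot: [0.705, 0.059, -0.705, 0.059]
contact_force: [-0.9, 1.2, 3.8]
grip_width: 0.1
```

>>> jog_arm(
  deltas=[
    [[0,0,-1.5],0],
    [[0,0,0],0],
    [[0,0,0],0],
  ],
)

```text
time: 2.95
ee_pos: [431.4, -308.3, 113.6]
tool_rot: [0.705, 0.059, -0.705, 0.059]
contact_force: [-0.7, 0.2, 5.9]
grip_width: -0.3
```

>>> jog_arm(
  deltas=[
    [[0,0,20],0],
    [[0,0,5],0],
    [[4.5,-26,0],0],
    [[4,-25,0],0],
    [[0,0,0],0],
    [[0,0,-15],0],
    [[0,0,-6],0],
    [[0,0,-4],0],
    [[0,0,0],0],
    [[0,0,0],0],
  ],
)

```text
time: 4.2
ee_pos: [439.2, -358.1, 113.7]
tool_rot: [-0.704, -0.06, 0.705, -0.058]
contact_force: [-1.8, 3.8, 6.3]
grip_width: 0.3
```

>>> jog_arm(
  deltas=[
    [[0,0,22],0],
    [[0,0,5],0],
    [[-6,34,0],0],
    [[-6,34,0],0],
    [[-5,34,0],0],
    [[0,0,0],0],
    [[0,0,-17],0],
    [[0,0,-6],0],
    [[0,0,-4],0],
    [[0,0,0],0],
  ],
)

```text
time: 5.45
ee_pos: [422.9, -257.5, 113.8]
tool_rot: [-0.705, -0.059, 0.705, -0.058]
contact_force: [-1.6, 1.4, 4.8]
grip_width: 0.2
```

>>> jog_arm(
  deltas=[
    [[0,0,0],0],
  ],
)

```text
time: 5.58
ee_pos: [422.9, -257.5, 113.8]
tool_rot: [-0.705, -0.059, 0.705, -0.059]
contact_force: [-1.5, 2.2, 5.4]
grip_width: -0.2
```

>>> jog_arm(
  deltas=[
    [[0,0,40],0],
    [[0,0,50],0],
    [[27,-9,10],0],
    [[40,-13,0],0],
    [[39.5,-13,0],0],
    [[0,0,0],0],
    [[0,0,0],0],
    [[0,0,0],0],
  ],
  jaw=1,
)

```text
time: 6.58
ee_pos: [528.4, -292.1, 213.3]
tool_rot: [-0.704, -0.059, 0.705, -0.058]
contact_force: [0.4, -0.3, 0.1]
grip_width: 85.4
```

```bash
python3 - <<'E'
from h import *
print(env.get_obs()["ee_pos"],env.get_obs()["contact_force"],env.get_obs()["grip_width"])
a=env.capture("scene")[90:220,250:380];b=env.capture("top")[150:280,270:380]
cv2.imwrite("pics/k2.png",cv2.resize(np.hstack([a,b])[...,::-1],None,fx=3.3,fy=3.3,interpolation=cv2.INTER_CUBIC))
E
```

```text
[ 528.40320268 -292.05869363  213.3180155 ] [ 0.44896581 -0.34249028  0.07787439] 85.39415165709877
```

View pics/k2.png

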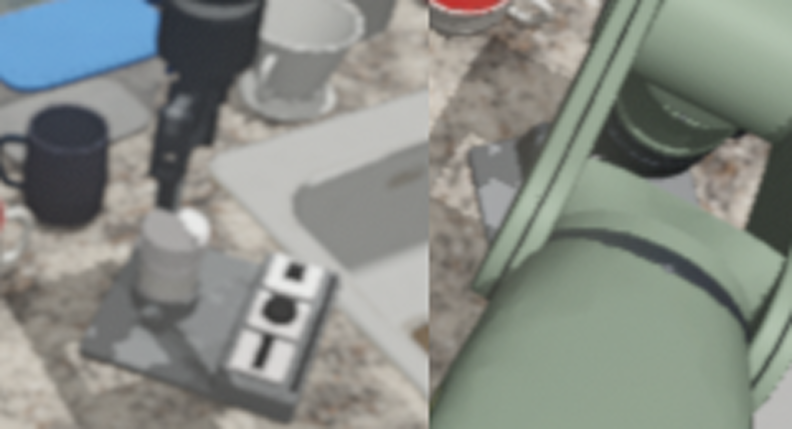

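All keys are back up and the fingers straddle the cap. I'll descend.

>>> jog_arm(
  deltas=[
    [[0,0,-30],0],
    [[0,0,-25],0],
    [[0,0,-15],0],
    [[0,0,-7],0],
    [[0,0,0],0],
  ],
)

```text
time: 7.3
ee_pos: [529.5, -292.3, 136.6]
tool_rot: [0.705, 0.059, -0.705, 0.059]
contact_force: [0.1, -0.1, 0.5]
grip_width: 85.6
```

>>> jog_arm(
  deltas=[
    [[0,0,0],0],
    [[0,0,0],0],
    [[0,0,0],0],
    [[0,0,0],0],
    [[0,0,0],0],
    [[0,0,0],0],
  ],
  jaw=-1,
)

```text
time: 8.05
ee_pos: [529.8, -292.5, 136.9]
tool_rot: [0.705, 0.058, -0.704, 0.059]
contact_force: [0.5, 1.0, 5.4]
grip_width: 54.8
```

>>> jog_arm(
  deltas=[
    [[0,0,-3],0],
    [[0,0,-2],0],
    [[0,0,0],0],
    [[0,0,0],0],
  ],
)

```text
time: 8.55
ee_pos: [529.8, -292.5, 132.4]
tool_rot: [0.705, 0.058, -0.704, 0.059]
contact_force: [-0.9, 0.2, 8.3]
grip_width: 55.3
```

>>> jog_arm(
  deltas=[
    [[0,0,-0.7],0],
    [[0,0,0],0],
    [[0,0,0],6],
    [[0,0,0],6],
    [[0,0,0],6],
    [[0,0,0],6],
    [[0,0,0],6],
    [[0,0,0],0],
  ],
)

```text
time: 9.55
ee_pos: [530.1, -292.7, 131.8]
tool_rot: [0.666, 0.239, -0.665, 0.24]
contact_force: [-0.3, -0.3, 8.7]
grip_width: 54.9
```

```bash
python3 - <<'E'
from h import *
o=env.get_obs()
for k in("ee_pos","joint_positions","contact_force","wrist_torque","grip_width"):print(k,np.round(o[k],2))
E
```

```text
ee_pos [ 530.06 -292.7   131.85]
joint_positions [-0.52  0.52  1.72 -0.    0.9   0.36]
contact_force [-0.29 -0.35  8.71]
wrist_torque [ 0.03  0.01 -0.04]
grip_width 54.86
```

>>> jog_arm(
  deltas=[
    [[0,0,0],6],
    [[0,0,0],6],
    [[0,0,0],6],
    [[0,0,0],6],
    [[0,0,0],6],
    [[0,0,0],0],
    [[0,0,0],0],
  ],
)

```text
time: 10.42
ee_pos: [530.1, -292.7, 131.9]
tool_rot: [0.581, 0.402, -0.58, 0.404]
contact_force: [-0.3, -0.2, 8.5]
grip_width: 54.9
```

```bash
python3 - <<'E'
from h import *
o=env.get_obs()
for k in("ee_pos","joint_positions","contact_force","wrist_torque","grip_width"):print(k,np.round(o[k],2))
a=env.capture("scene")[120:210,265:355]
cv2.imwrite("pics/k3.png",cv2.resize(a[...,::-1],None,fx=6,fy=6,interpolation=cv2.INTER_CUBIC))
E
```

```text
ee_pos [ 530.15 -292.73  131.87]
joint_positions [-0.52  0.52  1.72 -0.    0.9  -0.17]
contact_force [-0.32 -0.22  8.46]
wrist_torque [-0.05 -0.05 -0.02]
grip_width 54.92
```

View pics/k3.png

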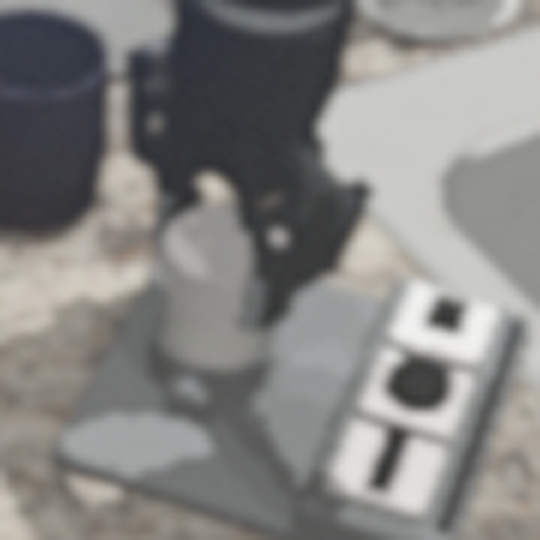

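The cap is still in the jaws with no resisting torque. I'll lift it slightly to test whether it is free.

>>> jog_arm(
  deltas=[
    [[0,0,3],0],
    [[0,0,3],0],
    [[0,0,2],0],
    [[0,0,0],0],
    [[0,0,0],0],
  ],
)

```text
time: 11.1
ee_pos: [529.0, -292.0, 138.1]
tool_rot: [-0.581, -0.404, 0.581, -0.403]
contact_force: [-0.5, -0.0, 0.4]
grip_width: 54.9
```

>>> jog_arm(
  deltas=[
    [[0,0,3],0],
    [[0,0,3],0],
    [[0,0,0],0],
    [[0,0,0],0],
  ],
)

```text
time: 11.6
ee_pos: [529.4, -292.3, 144.8]
tool_rot: [0.581, 0.403, -0.581, 0.403]
contact_force: [0.2, 1.1, -0.4]
grip_width: 54.8
```

>>> jog_arm(
  deltas=[
    [[0,0,8],0],
    [[0,0,12],0],
    [[0,0,15],0],
    [[0,0,15],0],
    [[0,0,13],0],
    [[0,0,8],0],
    [[0,0,4],0],
    [[0,0,0],0],
    [[0,0,0],0],
    [[0,0,0],0],
  ],
)

```text
time: 12.85
ee_pos: [529.3, -292.2, 219.2]
tool_rot: [-0.581, -0.403, 0.581, -0.403]
contact_force: [0.5, 0.3, -0.9]
grip_width: 54.9
```

```bash
python3 - <<'E'
from h import *
o=env.get_obs()
for k in("ee_pos","joint_vel","contact_force","wrist_torque","grip_width"):print(k,np.round(o[k],2))
a=env.capture("scene")[80:215,210:355]
cv2.imwrite("pics/k4.png",cv2.resize(a[...,::-1],None,fx=4,fy=4,interpolation=cv2.INTER_CUBIC))
E
```

```text
ee_pos [ 529.25 -292.18  219.23]
joint_vel [-0. -0. -0.  0. -0. -0.]
contact_force [ 0.49  0.31 -0.89]
wrist_torque [0.02 0.01 0.02]
grip_width 54.92
```

View pics/k4.png

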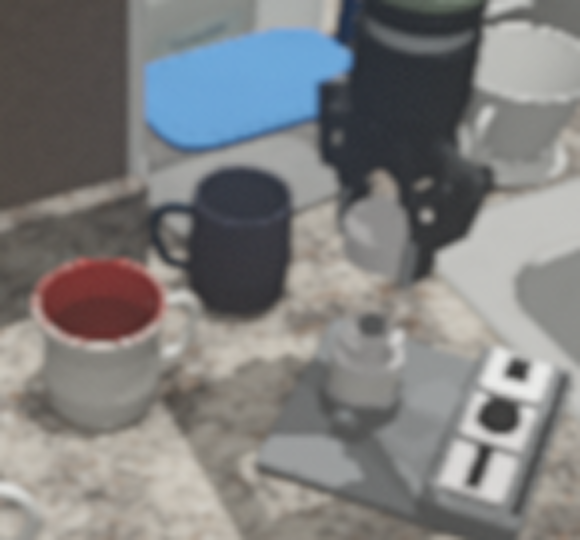

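The picture shows the cap held at about (375,235), above the open bottle at (365,350) with its grey plug visible. The keys are up and the mugs haven't been touched.

```bash
python3 -c "
from workcell import env
env.job_done()"
```

```text
the job is handed in; nothing more can be done
```

I pressed the round, square and bar keys in that order. Then I gripped the cap, pushed it down about 5 to 6 mm, turned it 60° anticlockwise and lifted it straight off. The job was handed in at about 13 s of the 51 s allowed, and the system gave no verdict.

- **Keys:** the contact force reached 5.9, 6.3 and 5.4 N at a fingertip height about 6 mm below the key tops, which is above the 4.8 N full-travel spring. The key travel itself was never read directly.
- **Cap opening:** the push force was about 8.5 N. The turn met almost no torque, and the ridge was not visible in the pictures to confirm the angle. The lift met no resistance, so the cap was free.
- **Final hold:** the cap is in the jaws at a 54.9 mm opening and looks level. By the lift distance it is about 70 mm above the mouth. The joint speeds read zero.
- **Surroundings:** the last picture shows the bottle open and all keys up. The red and navy mugs have not visibly moved. The beige mug was outside that picture, and the arm never went near it.
- **Disagreement:** the two cameras differed by about 2 to 8 mm in their position estimates. I used values between the two, and the low sideways forces at the cap grip agreed with them.

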